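# Time the drive pulley to the shaft flat and hold it for the set screw

### The job

On the printer drive unit, first swing the turnbutton round over the edge of the bearing cover, fully against its stop. Then grip the bare shaft end, with a finger flat on its set-screw flat, and turn the shaft until that flat faces straight at the key notch in the front flange. Last, slip the loose pulley over the shaft, hub up, with its set screw square to the flat and pointing at the notch, and finish while still holding it there, its toothed band level with that of the idler pulley, ready for the screw to be tightened; leave the other things on the bench where they are.

Things in the scene. Friction and masses are not known exactly. Their poses are not given: they have to be found in the camera images.
- drive_unit: Fixed printer drive unit: steel pan 200 (x) x 300 (y) x 50 mm, black bearing cover on its right half, top at z 56 mm. Origin: centre of its underside; -x: its front. In its frame (mm): shaft axis x 0, y -55; turnbutton pivot x -12, y 32; idler x 72, y -93. Gears, motor, connector at y above 84 stand up to z 75.
- turnbutton (a joint): Angle of the turnbutton (rad), growing counterclockwise seen from above. 0: its arm points to the unit's front (-x of the unit), beside the cover; 1.571: against its stop, the arm pointing to -y of the unit, over the edge of the cover. It stays where it is left (friction 0.05 N m).
- turnbutton_pivot (a point): On the turnbutton's pivot axis, at mid-height of its upright black finger rib (10 mm thick, 18 mm high, from 10 mm behind the pivot to 36 mm ahead), 70.5 mm above the unit's underside; x axis along the arm. Under the rib lies the steel arm, 18 mm wide, 4 mm thick, to 44 mm ahead. Pads closed on the rib at the pivot can turn it on the spot.
- shaft_flat (a point): Set-screw flat of the upright steel shaft (14 mm thick, turns endlessly, friction 0.06 N m): 10 mm wide, on its upper 32 mm; round below. Pads square on it close to 11.5 mm, else to 12.5-14; a 4 N grip slips round the shaft, 20 N and more turns it. Origin: middle of the flat face, 29 mm above the cover, 4.5 mm off the axis; x axis: straight out of the flat; z up.
- shaft_top (a point): Centre of the shaft's upper end, on the shaft's axis, 46 mm above the cover (end chamfered 2 mm). Its axes are those of the drive unit and do not turn with the shaft.
- key_notch (a point): Centre of the U-shaped key notch (18 mm wide, open at the top) in the unit's upright front flange, which is 3 mm thick and reaches z 98 mm of the unit. It lies straight in front (-x of the unit) of the shaft axis, 98.5 mm from it, at the height where the set screw comes. Axes as the drive unit.
- idler_band (a point): On the axis of the fixed idler pulley (44 mm across, from 10 to 26 mm above the cover), at the middle of its toothed band, 17.5 mm above the cover. Axes as the drive unit.
- pulley: Loose aluminium timing pulley, 0.07 to 0.14 kg, standing hub up: toothed band between flanges 44 mm across, 15 mm high; above it the smooth hub, 28 mm across, 14 mm high. Through bore 16 mm. Origin: centre of its underside; x: towards the set screw; z: towards the hub. Level with the idler its underside is 10 mm above the cover, carried by the hand alone.
- pulley_band (a point): On the pulley's axis, at the middle of its toothed band, 7.5 mm above its underside. Axes as the pulley.
- set_screw (a point): Outer end of the pulley's loosened set screw: a dark socket-head screw, radial in the hub at 22 mm above the underside, standing 8 mm out of the hub along the pulley's +x; its head is 8 mm thick and 5 mm long, its outer end 22 mm from the axis. The pads can close on the hub square to it, clear of it.
- spare_gear: Loose white plastic gear, 54 mm across, 10 mm thick, 14 mm bore, no hub, no screw; lying flat. Not needed. Origin: centre of its underside.
- hex_key: Loose T-handle hex key, about 165 mm long, lying flat, black handle 75 mm wide. Not needed. Origin: middle of its blade, at bench level; x axis towards the tip.
- screwdriver: Loose screwdriver, 200 mm long, grey handle to its -x, lying on the bench. Not needed. Origin: middle, at bench level.
- spray_bottle: Loose spray bottle, 68 mm across, 195 mm tall, standing. Not needed. Origin: centre of its underside.

How it is judged:
By the outcome, as a careful person would: the job done as asked, in the order asked, and still so for the second after the job is handed in, while the arm keeps its last pose, push and grip.
It also fails if it takes over 61 s, if anything falls off the work surface, if the arm or the gripper's body presses on something with over 40 N, if the wrist force passes 120 N, or if a joint passes its speed limit or range.

### The arm

A 6-joint arm with a two-finger parallel gripper is mounted at the origin on the work surface. World frame = base frame: x ahead of the robot, y to its left, z up, the work surface at z = 0. Lengths are in m, angles in rad, forces in N, time in s.
With the tool pointing down it reaches from about 0.275 to 0.825 m from the base axis. Payload 4.9 kg.
Tool frame: the origin (TCP) lies at the very end of the fingers, on their centre line; the grasp point (between the pads) lies 19 mm behind it; z points along the fingers, y is the line along which they close (so a half turn about z gives the same grasp; the last joint's range is limited). The gripper opens to 85 mm and grips with 20 to 120 N. Pads are 22 mm wide; open, the fingers measure 114 mm over their backs; the gripper's body (76 mm by 85 mm) begins 54 mm behind the grasp point. The pads swing forward as they close: fully open they stand 13 mm farther back than shut.
Start: joints at [1.068, 0.326, -0.193, 1.052, 0, 1.437], TCP at [0.198, 0.513, 0.231] pointing down, gripper open.
Joint ranges: [-2.65, 2.65], [-0.97, 1.79], [-1.3, 1.35], [-1.93, 2.1], [-1.47, 1.37], [-3.14, 3.14]. Speed limits (rad/s): [2.57, 2.57, 3.14, 3.14, 3.14, 3.14].

### API

Orientations are given as [roll, pitch, yaw] about the fixed x, y, z axes, in that order (R = Rz(yaw) Ry(pitch) Rx(roll)).
In Python, from station import robot gives the robot as it stands.
- The arm moves only by the tool shift_gripper, called after ">>>" as name(argument=value, ...) on one line, values as JSON. Schema: {"type":"object","properties":{"segments":{"type":"array","items":{"type":"object","properties":{"d":{"type":"array","items":{"type":"number"},"minItems":3,"maxItems":3},"twist":{"type":"number"}},"additionalProperties":false},"minItems":1,"maxItems":10},"aperture":{"type":"number"},"force":{"type":"number"},"only":{"type":"string"},"quiet":{"type":"boolean"},"lines":{"type":"string"}},"required":["segments"],"additionalProperties":false}. segments is a list of rows, 1 to 10 of them, each an object with the fields d (a list: dx, dy, dz in m), twist (a turn about the tool's z in rad); a field left out counts as zero; each row is the pose to reach, as a shift and turn from the pose commanded when the call began, along the tool's axes at that moment; what a row does not reach only later rows make up. A row lasts 1/10 s, in which the tool goes at most 0.05 m and 0.15 rad, less where a joint would pass 70% of its speed; a pose out of reach is approached as far as the arm can. aperture is the finger opening in m, set as the call begins (left out keeps the last). The fingers move at their own pace and stop on an object; force is the grip in N (left out, the last holds). Time passes only in rows, so rows that do not move let the fingers close. The tool returns the time, the measured TCP pose, the force, the opening and the grip force at its end. only (a regular expression) keeps the lines of the reply that match it, lines (a string "A,B") keeps lines A to B, and quiet returns only ok. Input that does not fit is refused with a message, and nothing moves.
- robot.observe(): the state, without advancing time (a new reading comes with each control period).
- robot.grab_frame(name): name is "side" or "top" or "wrist"; returns the picture (480x640x3 uint8, red, green, blue); there is no depth.
- robot.camera_model(name): a dict with "fx", "fy", "cx", "cy" (pixels), "R" (3x3) and "t" (3): a world point X has camera coordinates R X + t. Camera axes: x right, y down, z forward; pixel columns grow to the right and rows downward; lengths in m; the calibration is good to about 2 mm. A picture is of the moment at which its call begins: read the wrist's pose just before it. camera_model takes no time and is no camera call; for the wrist camera it gives the pose at the moment of the call.
- robot.close_job(): hands the job in; it is judged then, once.
The state is a dict: "clock": time; "q": joint angles; "joint_vel": joint speeds; "joint_torque": joint torques, N m; "tool_pos": TCP position; "tool_rot": TCP orientation; "ft_force": force on the tool from outside, world axes, zero at the start; "ft_torque": the same for the moment, N m; "opening": finger opening in m; "finger_force": force on a finger pad.
Only numpy, scipy, OpenCV 4.12 (cv2) and the standard library are available. Lean on these libraries where they do the work, as an engineer would, in place of code of your own. Each camera call takes 0.05 s, during which the arm holds its last target. There are 200 camera calls.

## Working session

There is one attempt and no reset: what is moved stays moved. The work goes in short steps, Python scripts to look and compute and a tool call to move; the robot and the scene stay as the last step left them, time stands still between calls to the robot, and variables do not carry over. Pictures are saved under pics/ and viewed, at most 10 in all, crops included, and the job is handed in when it is done.

```bash
ls; mkdir -p pics
```

Run:
```python
from station import robot
import cv2,numpy as np
s=robot.observe();print(s['clock'],s['tool_pos'],s['tool_rot'],s['opening'])
for n in ('top','side','wrist'):
    m=robot.camera_model(n);print(n,m['fx'],m['fy'],m['cx'],m['cy'],np.round(m['R'],3).tolist(),np.round(m['t'],3))
    cv2.imwrite(f'pics/{n}0.png',robot.grab_frame(n)[:,:,::-1])
```

```text
pics
station.py
0.0 [0.19797643 0.51252002 0.23049955] [-3.13988710e+00 -2.20645885e-04  2.77279534e+00] 0.0855370341790904
top 503.61573676933875 503.61573676933875 316.37808188981654 242.09026770917734 [[-0.003, -1.0, -0.024], [-0.982, 0.007, -0.189], [0.189, 0.023, -0.982]] [0.046 0.534 1.112]
side 611.7365006944094 611.7365006944094 332.9097248363446 245.1812147033532 [[0.727, -0.687, 0.002], [-0.505, -0.537, -0.675], [0.465, 0.49, -0.738]] [-0.366  0.325  1.186]
wrist 352.5569958042404 352.5569958042404 318.700879098032 239.04649747609523 [[0.361, 0.933, -0.003], [0.9, -0.347, 0.264], [0.245, -0.098, -0.964]] [-0.549 -0.034  0.379]
```

View pics/top0.png

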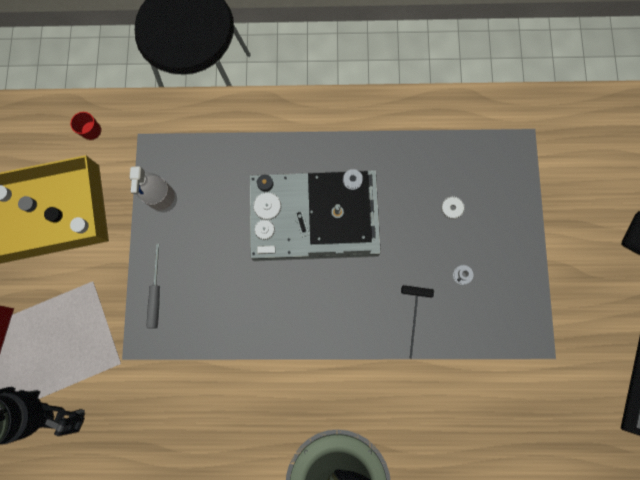

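View pics/side0.png

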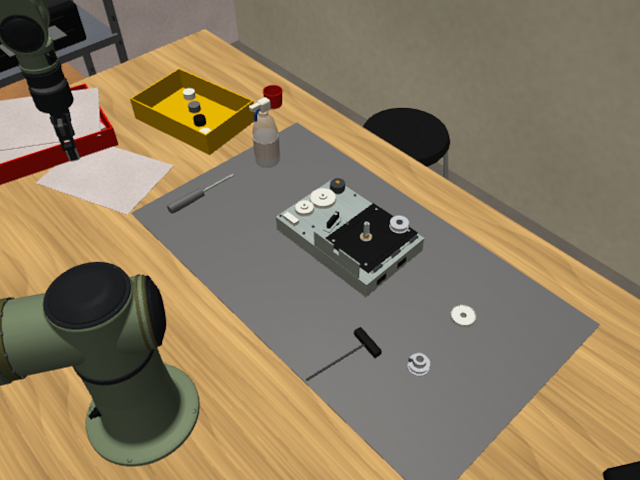

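The top view shows the unit at about (315,215), shaft (338,208), turnbutton (301,222), idler (353,179) and pulley (463,275). The side view shows the shaft top at (366,224) and the pulley at (419,362). I'll zoom in on both.

Create h.py:
```python
import numpy as np, cv2
from station import robot
def P(m): return np.array(m['R']),np.array(m['t']),np.array([[m['fx'],0,m['cx']],[0,m['fy'],m['cy']],[0,0,1]])
def proj(m,X):
    R,t,K=P(m); x=(K@(R@np.atleast_2d(X).T+t[:,None])); return (x[:2]/x[2]).T
def ray(m,uv):
    R,t,K=P(m); d=R.T@np.linalg.solve(K,[uv[0],uv[1],1]); return -R.T@t,d/np.linalg.norm(d)
def tri(obs):
    A=np.zeros((3,3));b=np.zeros(3)
    for m,uv in obs:
        o,d=ray(m,uv);Q=np.eye(3)-np.outer(d,d);A+=Q;b+=Q@o
    return np.linalg.solve(A,b)
def onz(m,uv,z):
    o,d=ray(m,uv);return o+d*(z-o[2])/d[2]
```

Run:
```python
import cv2,numpy as np
from h import *
t=cv2.imread('pics/top0.png');s=cv2.imread('pics/side0.png')
z=lambda i,x,y,w,h,f:cv2.resize(i[y:y+h,x:x+w],None,fx=f,fy=f,interpolation=cv2.INTER_CUBIC)
im=np.zeros((600,800,3),np.uint8)
def put(a,x,y): im[y:y+a.shape[0],x:x+a.shape[1]]=a
put(z(t,245,165,140,100,3),0,0)      #420x300
put(z(s,270,170,160,130,2.3),425,0)
put(z(t,430,190,60,100,3),0,302)
put(z(s,390,290,100,100,3),200,302)
put(z(t,240,160,50,1,1),600,310)
cv2.imwrite('pics/m1.png',im)
mt,ms=robot.camera_model('top'),robot.camera_model('side')
for n,a,b in (('shaft',(338,208),(366,224)),('pulley',(463,275),(419,362)),('idler',(353,179),(399,222))): print(n,tri([(mt,a),(ms,b)]))
```

```text
Traceback (most recent call last):
ValueError: could not broadcast input array from shape (300,180,3) into shape (298,180,3)
```

Run:
```python
import cv2,numpy as np
from h import *
t=cv2.imread('pics/top0.png');s=cv2.imread('pics/side0.png')
z=lambda i,x,y,w,h,f:cv2.resize(i[y:y+h,x:x+w],None,fx=f,fy=f,interpolation=cv2.INTER_CUBIC)
im=np.zeros((600,800,3),np.uint8)
def put(a,x,y): im[y:y+a.shape[0],x:x+a.shape[1]]=a
put(z(t,245,165,140,100,3),0,0)      #420x300
put(z(s,270,170,160,130,2.3),425,0)
put(z(t,430,190,60,100,3),0,300)
put(z(s,390,290,100,100,3),200,300)
cv2.imwrite('pics/m1.png',im)
mt,ms=robot.camera_model('top'),robot.camera_model('side')
for n,a,b in (('shaft',(338,208),(366,224)),('pulley',(463,275),(419,362)),('idler',(353,179),(399,222))): print(n,tri([(mt,a),(ms,b)]))
```

```text
shaft [ 0.60098594 -0.00587413  0.10639561]
pulley [ 0.46104698 -0.29738798  0.02125295]
idler [ 0.67422462 -0.04145417  0.08814688]
```

View pics/m1.png

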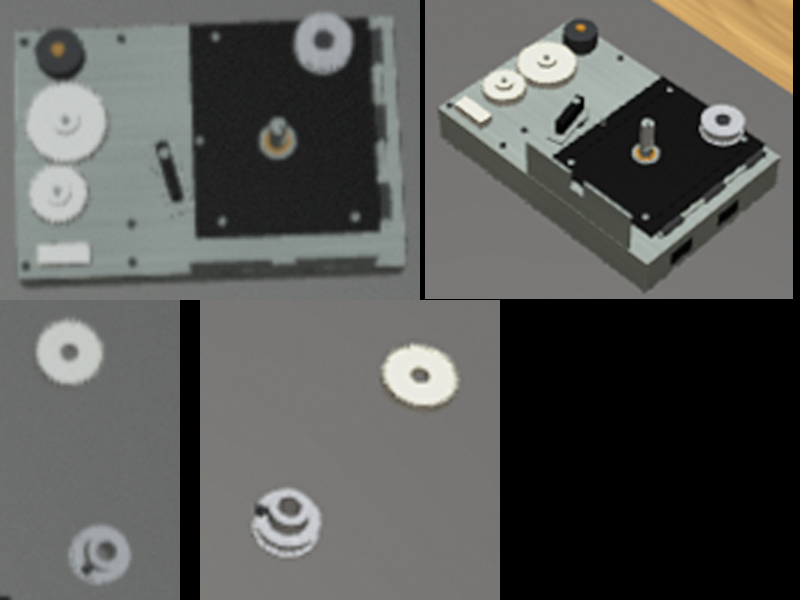

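Pulley: the screw points to roughly yaw 133° (hub centre about (465,274) in the top view, screw head (459,279)). The turnbutton arm lies beside the cover. Now I'll bring the wrist camera over the unit.

Add to h.py:
```python
from scipy.spatial.transform import Rotation as Ro
def go(xyz,yaw):
    s=robot.observe();R=Ro.from_euler('xyz',s['tool_rot']).as_matrix()
    d=R.T@(np.array(xyz)-s['tool_pos']); w=(yaw-s['tool_rot'][2]+np.pi)%(2*np.pi)-np.pi
    print('t',s['clock'],'shift',np.round(d,4),'turn',round(-w,4),'q6',round(s['q'][5],3),'F',np.round(s['ft_force'],1))
def snap(n,f=None):
    m=robot.camera_model(n);i=robot.grab_frame(n)
    if f: cv2.imwrite('pics/'+f,i[:,:,::-1])
    return m,i
```

```text
(no output)
```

>>> shift_gripper(segments=[{"d":[-0.524,-0.283,0.03],"twist":-0.65},{"d":[-0.524,-0.283,0.03],"twist":-0.65},{"d":[-0.524,-0.283,0.03],"twist":-0.65},{"d":[-0.524,-0.283,0.03],"twist":-0.65},{"d":[-0.524,-0.283,0.03],"twist":-0.65},{"d":[-0.524,-0.283,0.03],"twist":-0.65},{"d":[-0.524,-0.283,0.03],"twist":-0.65},{"d":[-0.524,-0.283,0.03],"twist":-0.65},{"d":[-0.524,-0.283,0.03],"twist":-0.65},{"d":[-0.524,-0.283,0.03],"twist":-0.65}])

```text
clock: 1.15
tool_pos: [0.5101, 0.1474, 0.207]
tool_rot: [3.141, -0.0, -2.861]
ft_force: [0.4, 1.0, 0.4]
opening: 0.0857
finger_force: 0.0
```

```bash
python3 -c "
from h import *
go([.585,.06,.2],3.42)"
```

```text
t 1.15 shift [-0.0477 -0.1048  0.007 ] turn 0.0026 q6 -0.139 F [0.4 1.  0.4]
```

>>> shift_gripper(segments=[{"d":[-0.02,-0.045,0.005]},{"d":[-0.04,-0.09,0.007]},{"d":[-0.04,-0.09,0.007]},{"d":[-0.04,-0.09,0.007]},{"d":[-0.04,-0.09,0.007]}])

```text
clock: 1.65
tool_pos: [0.5717, 0.0745, 0.1999]
tool_rot: [3.141, -0.001, -2.86]
ft_force: [-0.3, 0.5, 1.7]
opening: 0.0854
finger_force: 0.0
```

```bash
python3 -c "
from h import *
s=robot.observe();print(s['tool_pos'],s['tool_rot'])
m,i=snap('wrist','w1.png');np.save('w1.npy',m,allow_pickle=True)"
```

```text
[0.57170519 0.07453666 0.19985938] [ 3.14086342e+00 -1.23811253e-03 -2.85975794e+00]
```

View pics/w1.png

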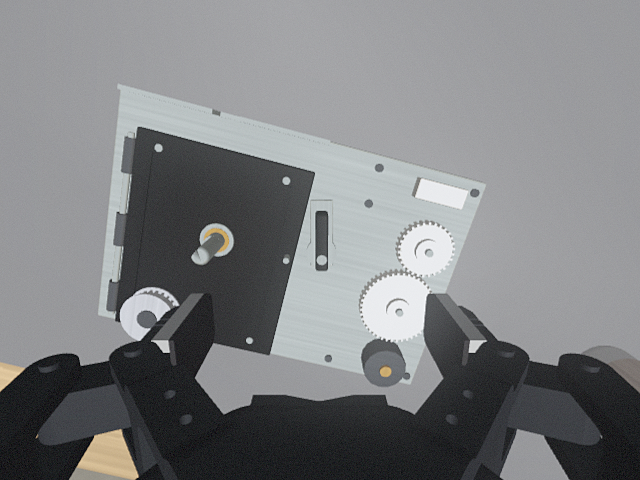

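The wrist view shows the rib almost vertical in the image, from (322,212) to (322,270), with the pivot dot at (322,260). The shaft top is near (200,257), the idler bore (147,319), and the cover corners are (138,127), (314,173) and (270,355). I'll fit the unit pose from these and triangulate.

Run:
```python
from h import *
from scipy.optimize import least_squares
mw=np.load('w1.npy',allow_pickle=True).item();mt=robot.camera_model('top');ms=robot.camera_model('side')
obs=[(mw,(200,257),(0,-55,102)),(mw,(147,319),(72,-93,82)),(mw,(322,260),(-12,32,79.5)),
(mt,(338,206),(0,-55,102)),(ms,(366.5,222.6),(0,-55,102)),(mt,(353,179),(72,-93,82)),(ms,(399,222),(72,-93,82)),(mt,(299.5,216),(-12,32,79.5))]
def U(p,X): return np.r_[Ro.from_euler('z',p[2]).as_matrix()@(np.array(X)/1000)+[p[0],p[1],0]]
f=lambda p:np.concatenate([proj(m,U(p,X))[0]-uv for m,uv,X in obs])
r=least_squares(f,[.6,.05,.03],loss='soft_l1');print(r.x);print(np.round(f(r.x).reshape(-1,2),1))
for n,a,b,c in (('shaft',(200,257),(338,206),(366.5,222.6)),('idler',(147,319),(353,179),(399,222))): print(n,tri([(mw,a),(mt,b),(ms,c)]))
print('pivot tri',tri([(mw,(322,260)),(mt,(299.5,216))]),'fit',U(r.x,(-12,32,70.5)),'shaft',U(r.x,(0,-55,102)))
for uv in ((138,127),(314,173),(270,355)): print('cover corner',onz(mw,uv,.056))
a,b=onz(mw,(322,260),.0795),onz(mw,(322,212),.0795);print('rib yaw',np.arctan2(*(b-a)[1::-1]),np.linalg.norm(b-a))
```

```text
[0.60464588 0.05164533 0.02713186]
[[-0.  -0.6]
 [ 0.1  0.1]
 [-0.3  0. ]
 [-1.2  0.3]
 [ 0.2  1.1]
 [-1.  -1.3]
 [ 0.4  0.4]
 [-0.8 -0.7]]
shaft [ 0.60541664 -0.00387187  0.10567216]
idler [ 0.6763175  -0.03988807  0.08499782]
pivot tri [0.58254961 0.08013662 0.10879983] fit [0.59178219 0.08330801 0.0705    ] shaft [ 0.60613795 -0.00333442  0.102     ]
cover corner [ 0.53475191 -0.08115486  0.056     ]
cover corner [0.53066677 0.05927828 0.056     ]
cover corner [0.70125244 0.06572934 0.056     ]
rib yaw -2.8576119661694785 0.03820535218640322
```

>>> shift_gripper(segments=[{"d":[-0.022,0.003,0.02]},{"d":[-0.022,0.003,0.06]},{"d":[-0.022,0.003,0.1]},{"d":[-0.022,0.003,0.12]},{"d":[-0.022,0.003,0.12]},{"d":[-0.022,0.003,0.12]}], aperture=0.03, force=20)

```text
clock: 2.3
tool_pos: [0.5927, 0.084, 0.0809]
tool_rot: [3.142, 0.0, -2.859]
ft_force: [0.0, -0.3, 1.2]
opening: 0.0302
finger_force: 0.0
```

```bash
python3 -c "
from h import *
go([.5918,.0833,.066],-2.858)"
```

```text
t 2.3 shift [ 0.001  -0.0004  0.0149] turn -0.0007 q6 -0.266 F [ 0.  -0.3  1.2]
```

>>> shift_gripper(segments=[{"d":[0.001,0,0.015]},{"d":[0.001,0,0.015]},{"d":[0.001,0,0.015]}])

```text
clock: 2.6
tool_pos: [0.5928, 0.0829, 0.0668]
tool_rot: [-3.141, 0.002, -2.86]
ft_force: [0.9, 0.6, 0.6]
opening: 0.0299
finger_force: 0.0
```

>>> shift_gripper(segments=[{},{},{},{},{}], aperture=0, force=40)

```text
clock: 3.1
tool_pos: [0.5929, 0.0829, 0.0667]
tool_rot: [-3.142, 0.002, -2.86]
ft_force: [-1.8, 1.2, 6.0]
opening: 0.0089
finger_force: 42.5
```

```bash
python3 -c "
from h import *
snap('wrist','w2.png');go([.5918,.0833,.066],-2.858)"
```

```text
t 3.15 shift [0.0009 0.0007 0.0007] turn -0.0021 q6 -0.266 F [-2.2  1.   6.4]
```

View pics/w2.png

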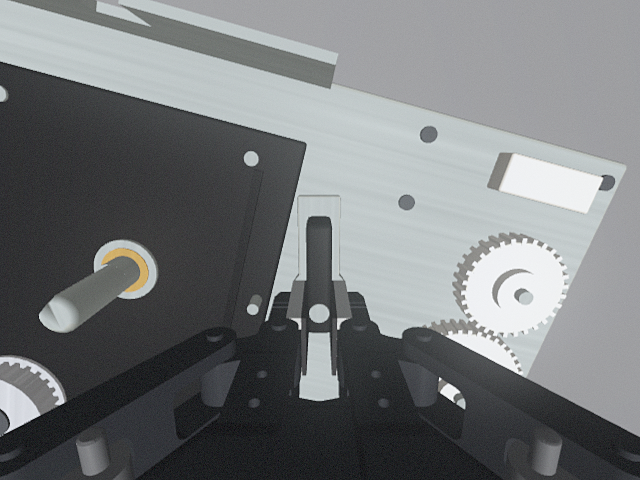

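Rib gripped at the pivot: the pads are closed on it, dot at (319,313), opening 9 mm. Now I'll swing it counterclockwise, which is a negative tool turn.

>>> shift_gripper(segments=[{"twist":-0.14},{"twist":-0.28},{"twist":-0.42},{"twist":-0.56},{"twist":-0.7},{"twist":-0.84},{"twist":-0.98},{"twist":-1.12},{"twist":-1.24},{"twist":-1.3}], aperture=0, force=60)

```text
clock: 4.15
tool_pos: [0.5914, 0.084, 0.0667]
tool_rot: [3.141, 0.003, -1.556]
ft_force: [-5.5, 3.7, 10.9]
opening: 0.0083
finger_force: 63.7
```

>>> shift_gripper(segments=[{},{"twist":-0.03},{"twist":-0.06},{"twist":-0.06},{"twist":-0.06}])

```text
clock: 4.65
tool_pos: [0.5913, 0.084, 0.0667]
tool_rot: [3.141, 0.003, -1.502]
ft_force: [-5.9, 4.8, 10.0]
opening: 0.0082
finger_force: 65.0
```

```bash
python3 -c "
from h import *
go([.5918,.0833,.066],-1.544);print(robot.observe()['ft_torque'])"
```

```text
t 4.65 shift [ 0.0007 -0.0004  0.0007] turn 0.0423 q6 -1.624 F [-5.9  4.8 10. ]
[ 0.84693686  1.11969226 -0.76158537]
```

At the stop: the moment about z is −0.76 N m, far above the 0.05 friction. Releasing and moving over the shaft.

>>> shift_gripper(segments=[{},{},{},{"d":[0,0,-0.03]},{"d":[0,0,-0.07]},{"d":[0.03,-0.003,-0.11]},{"d":[0.07,-0.009,-0.12]},{"d":[0.088,-0.009,-0.12]},{"d":[0.088,-0.009,-0.12]},{"d":[0.088,-0.009,-0.12]}], aperture=0.03, force=40)

```text
clock: 5.65
tool_pos: [0.6062, -0.0045, 0.1839]
tool_rot: [3.139, 0.001, -1.501]
ft_force: [-0.5, 0.4, 0.5]
opening: 0.0303
finger_force: 0.0
```

>>> shift_gripper(segments=[{},{}], aperture=0.06)

```text
clock: 5.85
tool_pos: [0.6065, -0.0034, 0.1843]
tool_rot: [3.14, 0.001, -1.499]
ft_force: [-0.6, -0.9, 0.1]
opening: 0.0581
finger_force: 0.0
```

```bash
python3 -c "
from h import *
s=robot.observe();print(s['tool_pos'],s['tool_rot'])
m,i=snap('wrist','w3.png');np.save('w3.npy',m,allow_pickle=True)
print(proj(m,[[.606,-.0035,.102],[.5918,.0833,.0795],[.674,-.0407,.082]]))"
```

```text
[ 0.6065031  -0.00339729  0.1843466 ] [ 3.13996867e+00  5.55324379e-04 -1.49891764e+00]
[[318.91989452 246.06355362]
 [328.88272079 344.28448029]
 [223.85583698 179.18997796]]
```

View pics/w3.png

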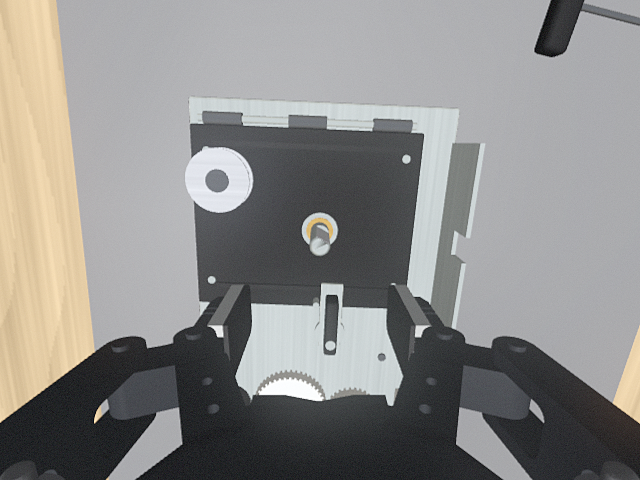

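The view shows the turnbutton over the cover edge (pivot dot (330,345), arm pointing to −y). The shaft top is at (319,247) and the notch in the flange around (458,248). I'll zoom in on the shaft from w2 and w3 together with the notch.

Run:
```python
import cv2,numpy as np
a=cv2.imread('pics/w2.png')[230:345,20:170];b=cv2.imread('pics/w3.png')
z=lambda i,f:cv2.resize(i,None,fx=f,fy=f,interpolation=cv2.INTER_CUBIC)
im=np.zeros((600,800,3),np.uint8)
x=z(a,3);im[:x.shape[0],:x.shape[1]]=x
x=z(b[205:265,295:345],6);im[:360,455:755]=x
x=z(b[215:275,430:490],4);im[360:600,455:695]=x
x=z(b[270:360,290:370],2.7);im[350:593,0:216]=x
cv2.imwrite('pics/m2.png',im)
```

```text
(no output)
```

View pics/m2.png

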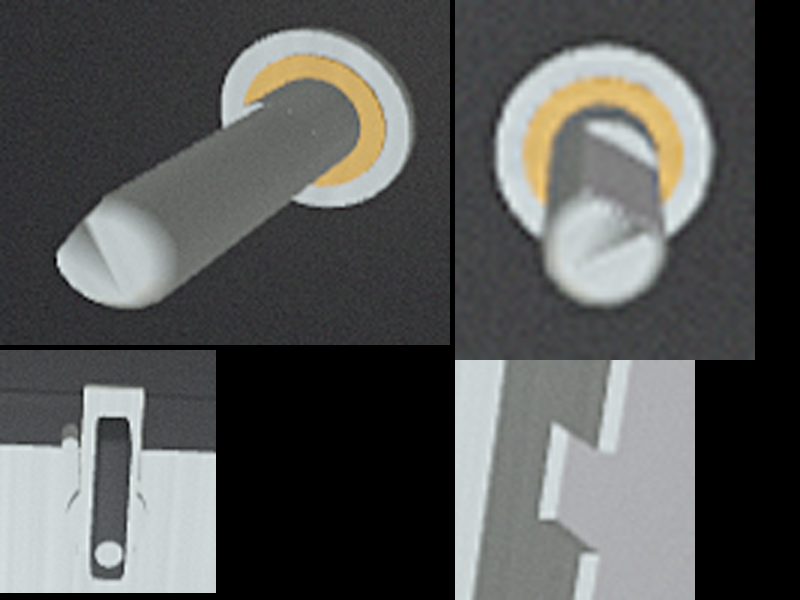

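Run:
```python
from h import *
m=np.load('w3.npy',allow_pickle=True).item()
c=onz(m,(319,247),.102);print('shaft',c, 'by collar')
for z in (.070,):
    a=onz(m,(295+130/6,205+125/6),z);b=onz(m,(295+202/6,205+165/6),z)
    d=b-a;print(a,b,np.linalg.norm(d),'normal yaw',np.arctan2(d[1],d[0])+np.pi/2,np.arctan2(d[1],d[0])-np.pi/2)
# notch: upper corners at z .098, crop origin (430,215) scale 4, paste (455,360)
p=[onz(m,(430+(x-455)/4,215+(y-360)/4),.098) for x,y in ((600,450),(598,552))]
n=(p[0]+p[1])/2;print('notch',p,n)
print('dir to notch',np.arctan2(*(n-c)[1::-1]),np.linalg.norm((n-c)[:2]))
for z,uv in ((.05,[(190,97),(458,109)]),(.056,[(138+52,127)])): print([onz(m,u,z) for u in uv])
# predicted crescent for angles
for psi in (-2.2,-2.1,-2.0,-1.9):
    u=np.array([np.cos(psi),np.sin(psi),0]);v=np.array([-u[1],u[0],0]);q=[np.r_[c[:2],.070]+.0045*u+s*.00536*v for s in(1,-1)]
    print(psi,np.round(proj(m,q),1).tolist())
# turnbutton arm tip
a=onz(m,(330,345),.0795);b=onz(m,(290+113/2.7,270+(430-350)/2.7),.0795);print('rib',np.arctan2(*(b-a)[1::-1]))
```

```text
shaft [ 0.60590053 -0.00285748  0.102     ] by collar
[ 0.60803115 -0.00965214  0.07      ] [ 0.5986955  -0.00517204  0.07      ] 0.010354985055051516 normal yaw 4.264957280014409 1.1233646264246162
notch [array([ 0.50768474, -0.01530107,  0.098     ]), array([0.50473699, 0.00261944, 0.098     ])] [ 0.50621086 -0.00634081  0.098     ]
dir to notch -3.106665126706694 0.09975050423415771
[array([ 0.70691262, -0.09484724,  0.05      ]), array([ 0.50983722, -0.10073247,  0.05      ])]
[array([ 0.70534248, -0.07374149,  0.056     ])]
-2.2 [[317.3, 225.9], [328.2, 234.8]]
-2.1 [[316.3, 226.1], [328.1, 233.9]]
-2.0 [[315.5, 226.4], [328.0, 233.0]]
-1.9 [[314.6, 226.7], [327.8, 232.2]]
rib -1.5268860790132959
```

The flat faces yaw ≈ −2.02 and the notch direction from the shaft is ≈ −3.11, so the shaft must turn about 1.09 rad clockwise. I'll align tool y with the flat normal (yaw −0.449), descend and grip.

>>> shift_gripper(segments=[{"twist":-0.15},{"twist":-0.3},{"d":[0,0,0.01],"twist":-0.45},{"d":[0,0,0.02],"twist":-0.6},{"d":[0,0,0.03],"twist":-0.75},{"d":[0,0,0.04],"twist":-0.9},{"d":[0,0,0.05],"twist":-1.05},{"d":[0,0,0.06],"twist":-1.05},{"d":[0,0,0.06],"twist":-1.05}], aperture=0.035)

```text
clock: 6.8
tool_pos: [0.606, -0.0039, 0.1235]
tool_rot: [3.141, 0.003, -0.453]
ft_force: [0.0, 0.6, 0.8]
opening: 0.0348
finger_force: 0.0
```

```bash
python3 -c "
from h import *
go([.606,-.0032,.074],-.449)"
```

```text
t 6.8 shift [-0.0001 -0.0007  0.0495] turn -0.0038 q6 -2.817 F [0.  0.6 0.8]
```

>>> shift_gripper(segments=[{"d":[0,-0.0005,0.02]},{"d":[0,-0.0005,0.04]},{"d":[0,-0.0005,0.0495]},{"d":[0,-0.0005,0.0495]},{"d":[0,-0.0005,0.0495]}])

```text
clock: 7.3
tool_pos: [0.6078, -0.0041, 0.0763]
tool_rot: [-3.141, -0.0, -0.451]
ft_force: [-0.4, 0.3, 0.0]
opening: 0.0348
finger_force: 0.0
```

>>> shift_gripper(segments=[{},{},{},{},{}], aperture=0, force=20)

```text
clock: 7.8
tool_pos: [0.6084, -0.004, 0.0769]
tool_rot: [-3.14, -0.002, -0.45]
ft_force: [-1.2, 1.5, 5.8]
opening: 0.0104
finger_force: 22.8
```

```bash
python3 -c "
from h import *
go([.606,-.0032,.074],-.449);print(robot.observe()['ft_torque'])"
```

```text
t 7.8 shift [-0.0025  0.0003  0.0029] turn -0.0014 q6 -2.819 F [-1.2  1.5  5.8]
[ 0.22052176  0.04533615 -0.01231792]
```

>>> shift_gripper(segments=[{"twist":0.1},{"twist":0.25},{"twist":0.4},{"twist":0.55},{"twist":0.7},{"twist":0.85},{"twist":0.98},{"twist":1.06},{"twist":1.09},{"twist":1.09}], aperture=0, force=35)

```text
clock: 8.8
tool_pos: [0.6072, -0.0061, 0.0769]
tool_rot: [3.141, -0.004, -1.542]
ft_force: [-3.4, -4.7, 8.2]
opening: 0.0105
finger_force: 36.5
```

```bash
python3 -c "
from h import *
go([.606,-.0032,.074],-1.541);s=robot.observe();print(s['ft_torque'],s['q'])"
```

```text
t 8.8 shift [-0.003   0.0011  0.0029] turn -0.0011 q6 -1.729 F [-3.4 -4.7  8.2]
[-0.91127926  0.66288478  0.06940827] [-0.12948183  0.56679315 -0.23617086  0.76730404 -0.00418664 -1.72895888]
```

Shaft turned: pads still square at 10.5 mm, flat now facing −3.113. Releasing, rising, snapping, then off to the pulley.

>>> shift_gripper(segments=[{},{},{"d":[0,0,-0.04]},{"d":[0,0,-0.08]},{"d":[0,0,-0.11]},{"d":[0,0,-0.11]},{"d":[0,0,-0.11]}], aperture=0.04)

```text
clock: 9.5
tool_pos: [0.6077, -0.0039, 0.186]
tool_rot: [-3.14, -0.0, -1.54]
ft_force: [-0.1, 1.1, -0.5]
opening: 0.0399
finger_force: 0.0
```

```bash
python3 -c "
from h import *
m,i=snap('wrist','w4.png');np.save('w4.npy',m,allow_pickle=True);s=robot.observe();print(s['tool_pos'],s['tool_rot'])"
```

```text
[ 0.60682389 -0.00387999  0.18476538] [ 3.14037659e+00  2.92719804e-04 -1.54017387e+00]
```

>>> shift_gripper(segments=[{"d":[0.02,0.01,0],"twist":0.15},{"d":[0.05,0.03,0],"twist":0.3},{"d":[0.09,0.05,0],"twist":0.45},{"d":[0.13,0.07,0],"twist":0.6},{"d":[0.17,0.09,0],"twist":0.75},{"d":[0.21,0.11,0],"twist":0.9},{"d":[0.25,0.13,0],"twist":1.05},{"d":[0.28,0.15,0],"twist":1.2},{"d":[0.287,0.154,0],"twist":1.35},{"d":[0.287,0.154,0],"twist":1.5}], aperture=0.07)

```text
clock: 10.55
tool_pos: [0.4601, -0.2966, 0.1835]
tool_rot: [3.139, -0.003, -3.05]
ft_force: [0.1, 0.6, 0.2]
opening: 0.0698
finger_force: 0.0
```

>>> shift_gripper(segments=[{"twist":0.15},{"twist":0.3},{"twist":0.45},{"twist":0.6},{"twist":0.75},{"twist":0.9},{"twist":0.92},{"twist":0.92}])

```text
clock: 11.35
tool_pos: [0.4616, -0.2951, 0.1844]
tool_rot: [-3.141, -0.002, 2.325]
ft_force: [-0.2, -0.8, 0.3]
opening: 0.0704
finger_force: 0.0
```

```bash
python3 -c "
from h import *
go([.461,-.297,.18],2.32)
m,i=snap('wrist','w5.png');np.save('w5.npy',m,allow_pickle=True)
print(proj(m,[[.461,-.297,.029],[.461,-.297,.0]]))
z=lambda i,f:cv2.resize(i,None,fx=f,fy=f,interpolation=cv2.INTER_CUBIC)
a=i[:,:,::-1];b=cv2.imread('pics/w4.png');m4=np.load('w4.npy',allow_pickle=True).item();c=proj(m4,[.606,-.0035,.09])[0].astype(int);print(c)
im=np.zeros((600,800,3),np.uint8);im[:360,:480]=cv2.resize(a,(480,360))
x=z(b[c[1]-40:c[1]+40,c[0]-40:c[0]+40],4);im[:320,480:800]=x
c=proj(m,[.461,-.297,.015])[0].astype(int);print(c)
x=z(a[c[1]-40:c[1]+40,c[0]-60:c[0]+60],3);im[360:600,:360]=x
x=z(b[c[1]-60:c[1]+60,400:550],2);im[360:600,400:700]=x
cv2.imwrite('pics/m3.png',im)"
```

```text
t 11.35 shift [-0.001  -0.0017  0.0044] turn 0.0053 q6 0.113 F [-0.2 -0.8  0.3]
[[316.80192686 224.83832648]
 [317.00861002 217.9701156 ]]
[320 241]
[316 221]
```

View pics/m3.png

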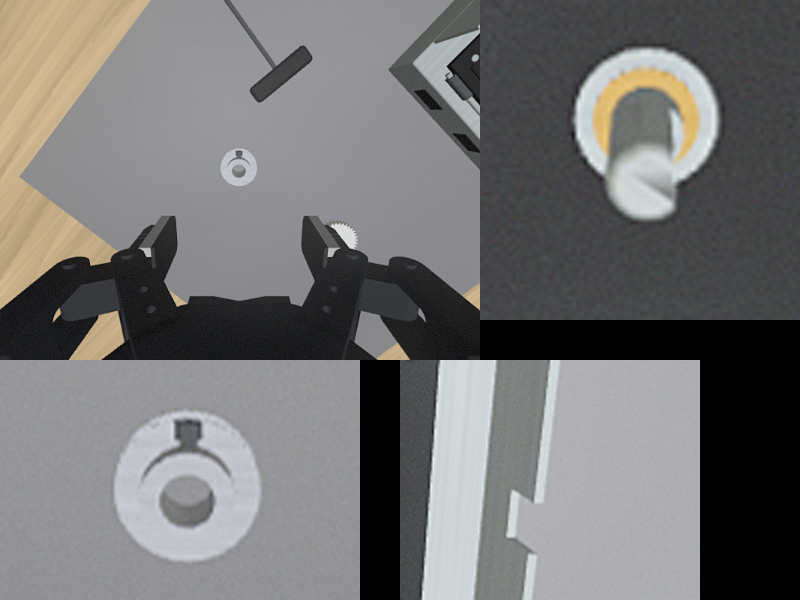

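The pulley sits at crop (187,486): bore at pixel (318.3,228.3), flange centre at (318.5,223). Its screw points straight up the image, along tool x. The shaft crop shows the flat's ledge now on the right, the notch side. Computing the pulley position.

Run:
```python
from h import *
m=np.load('w5.npy',allow_pickle=True).item();mt,ms=robot.camera_model('top'),robot.camera_model('side')
print('hub',onz(m,(318.3,228.3),.029),'flange',onz(m,(318.5,223),.015))
print('tri',tri([(m,(318.3,228.3)),(mt,(465,273.7)),(ms,(419.7,359))]))
a=onz(m,(318.6,201+.3),.026);h=onz(m,(318.3,228.3),.029);print('screw yaw',np.arctan2(*(a-h)[1::-1]),np.linalg.norm((a-h)[:2]))
m4=np.load('w4.npy',allow_pickle=True).item()
# shaft top in w4 crop: centre c=(320,241), scale4
sh=onz(m4,(280+(642-480)/4,201+183/4),.102);print('shaft',sh)
n=[onz(m4,(400+(x-400)/2,161+(y-360)/2),.098) for x,y in ((545,502),(535,553))];n=sum(n)/2;print(n,np.arctan2(*(n-sh)[1::-1]))
s=onz(m4,(280+(645-480)/4,201+118/4),.057);print('collar',s)
go([.461,-.297,.02],2.32)
```

```text
hub [ 0.46405082 -0.29835613  0.029     ] flange [ 0.46307961 -0.29711126  0.015     ]
tri [ 0.4624839  -0.29805498  0.03255721]
screw yaw 2.313891319319733 0.02310208642655378
shaft [ 0.60628949 -0.00318315  0.102     ]
[ 0.50482148 -0.00641291  0.098     ] -3.1097730855586585
collar [ 0.60549307 -0.00326214  0.057     ]
t 11.4 shift [-0.0011 -0.0017  0.1647] turn 0.0053 q6 0.113 F [-0.6  0.6  0. ]
```

>>> shift_gripper(segments=[{"d":[-0.003,0,0.04],"twist":0.011},{"d":[-0.003,0,0.08],"twist":0.011},{"d":[-0.003,0,0.12],"twist":0.011},{"d":[-0.003,0,0.13],"twist":0.011},{"d":[-0.003,0,0.13],"twist":0.011},{"d":[-0.003,0,0.13],"twist":0.011}], aperture=0.045)

```text
clock: 12.0
tool_pos: [0.4651, -0.2986, 0.057]
tool_rot: [3.141, 0.002, 2.312]
ft_force: [0.8, 0.2, 0.6]
opening: 0.045
finger_force: 0.0
```

```bash
python3 -c "
from h import *
go([.4635,-.2977,.0155],2.314)"
```

```text
t 12.0 shift [ 0.0018 -0.0006  0.0415] turn -0.0015 q6 0.125 F [0.8 0.2 0.6]
```

>>> shift_gripper(segments=[{"d":[0.001,-0.0005,0.02]},{"d":[0.0015,-0.0005,0.035]},{"d":[0.0015,-0.0005,0.0405]},{"d":[0.0015,-0.0005,0.0405]},{"d":[0.0015,-0.0005,0.0405]}])

```text
clock: 12.5
tool_pos: [0.4638, -0.2979, 0.0166]
tool_rot: [3.141, 0.002, 2.312]
ft_force: [0.2, -1.0, -0.4]
opening: 0.0451
finger_force: 0.0
```

```bash
python3 -c "
from h import *
go([.4635,-.2977,.0155],2.314)"
```

```text
t 12.5 shift [ 0.0003 -0.0001  0.0011] turn -0.002 q6 0.125 F [ 0.2 -1.  -0.4]
```

>>> shift_gripper(segments=[{},{},{},{},{}], aperture=0.02, force=50)

```text
clock: 13.0
tool_pos: [0.4638, -0.2982, 0.017]
tool_rot: [-3.141, 0.003, 2.312]
ft_force: [-1.1, 0.0, 7.7]
opening: 0.0258
finger_force: 50.7
```

```bash
python3 -c "
from h import *
go([.4635,-.2977,.0155],2.314)"
```

```text
t 13.0 shift [0.0006 0.0001 0.0015] turn -0.0023 q6 0.125 F [-1.1  0.   7.7]
```

>>> shift_gripper(segments=[{"d":[0,0,-0.02]},{"d":[0,0,-0.06]},{"d":[0,0,-0.1]},{"d":[0,0,-0.13]},{"d":[0,0,-0.13]},{"d":[0,0,-0.13]}])

```text
clock: 13.6
tool_pos: [0.4632, -0.2974, 0.146]
tool_rot: [3.141, 0.002, 2.312]
ft_force: [-0.8, -0.4, -2.0]
opening: 0.0261
finger_force: 50.0
```

```bash
python3 -c "
from h import *
go([.4635,-.2977,.1465],2.314);m,i=snap('wrist','w6.png');np.save('w6.npy',m,allow_pickle=True)
s=robot.observe();print(s['tool_pos'],s['ft_force'],s['ft_torque'])"
```

```text
t 13.6 shift [-0.0004 -0.     -0.0005] turn -0.0021 q6 0.125 F [-0.8 -0.4 -2. ]
[ 0.462466   -0.29676157  0.14480197] [ 0.13238711  0.34718638 -0.92168215] [-0.00922236  0.02866073 -0.00721808]
```

View pics/w6.png

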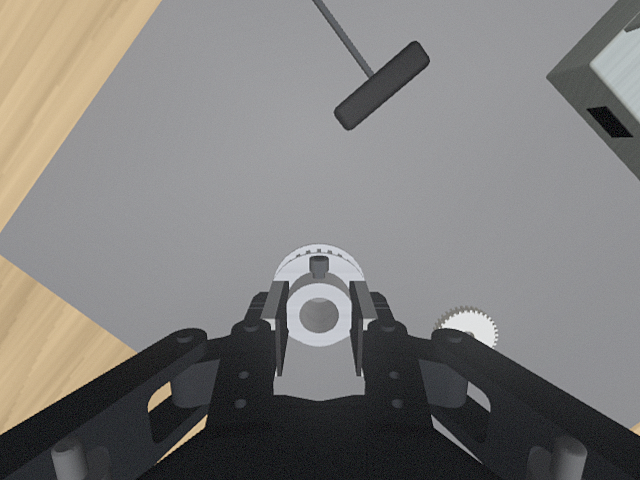

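The pulley is held squarely: hub and bore centre at (319,314), screw at (319,263). Computing its axis relative to the TCP.

Run:
```python
from h import *
m=np.load('w6.npy',allow_pickle=True).item();g=cv2.cvtColor(cv2.imread('pics/w6.png'),cv2.COLOR_BGR2GRAY)
s=robot.observe();p=np.array(s['tool_pos']);R=Ro.from_euler('xyz',s['tool_rot']).as_matrix()
c=g[285:345,288:352];b=cv2.threshold(c,0,255,cv2.THRESH_OTSU+cv2.THRESH_BINARY_INV)[1]
n,l,st,ce=cv2.connectedComponentsWithStats(b);
for k in range(1,n):
    if st[k][4]>150:print(st[k],ce[k]+[288,285])
for uv in ((319.3,314),(319.3,315)):
    print('rel TCP in tool axes',R.T@(onz(m,uv,p[2]+.012)-p))
a=onz(m,(319,258),p[2]+.008);h=onz(m,(319.3,314),p[2]+.012);print('screw yaw',np.arctan2(*(a-h)[1::-1]),s['tool_rot'][2],np.linalg.norm(a-h))
```

```text
[ 45   0  19  60 275] [346.11272727 313.28727273]
[  11   13   40   35 1099] [318.6933576  315.03366697]
rel TCP in tool axes [-0.00136394  0.00055943 -0.01200076]
rel TCP in tool axes [-0.00181631  0.00055951 -0.01200099]
screw yaw 2.317196782085496 2.311821986350435 0.023185748267781293
```

>>> shift_gripper(segments=[{"d":[0.01,0.02,-0.005],"twist":-0.08},{"d":[0.02,0.05,-0.01],"twist":-0.18},{"d":[0.04,0.09,-0.01],"twist":-0.3},{"d":[0.055,0.13,-0.01],"twist":-0.42},{"d":[0.07,0.17,-0.01],"twist":-0.54},{"d":[0.085,0.21,-0.01],"twist":-0.66},{"d":[0.1,0.25,-0.01],"twist":-0.76},{"d":[0.115,0.28,-0.01],"twist":-0.83},{"d":[0.12,0.303,-0.01],"twist":-0.858},{"d":[0.12,0.303,-0.01],"twist":-0.858}])

```text
clock: 14.65
tool_pos: [0.6055, -0.001, 0.1529]
tool_rot: [3.14, -0.003, -3.109]
ft_force: [-0.1, -0.1, -0.7]
opening: 0.0259
finger_force: 50.1
```

>>> shift_gripper(segments=[{},{},{}])

```text
clock: 14.95
tool_pos: [0.6046, -0.005, 0.1546]
tool_rot: [3.142, -0.001, -3.115]
ft_force: [0.5, -1.1, -2.3]
opening: 0.026
finger_force: 50.1
```

```bash
python3 -c "
from h import *
go([.6055,-.0037,.122],-3.113);print(robot.observe()['ft_torque'])"
```

```text
t 14.95 shift [-0.0009  0.0013  0.0326] turn -0.0021 q6 -0.157 F [ 0.5 -1.1 -2.3]
[-0.00673811 -0.05659432  0.00584113]
```

Pose readings scatter by about 1 mm, so I'll average them here, plus the bore position relative to the TCP, before inserting.

Add to h.py:
```python
def avg(n=15):
    L=[]
    for k in range(n):
        robot.grab_frame('side');s=robot.observe();L.append(np.r_[s['tool_pos'],s['ft_force'],s['ft_torque'],s['tool_rot'][2]%(2*np.pi)])
    L=np.array(L);m=L.mean(0);print('t',s['clock'],'pos',np.round(m[:3],4),'sd',np.round(L.std(0)[:3],4),'F',np.round(m[3:6],2),'T',np.round(m[6:9],3),'yaw',round(m[9]-2*np.pi,4),'open',s['opening']);return m
```

```bash
python3 -c "
from h import *
avg()"
```

```text
t 15.7 pos [ 0.6053 -0.0043  0.1552] sd [0.0002 0.0004 0.0001] F [ 0.12  0.17 -0.92] T [-0.002  0.006  0.013] yaw -3.1139 open 0.026108615373935665
```

>>> shift_gripper(segments=[{"d":[0,0.0003,0.015]},{"d":[0,0.0003,0.03]},{"d":[0,0.0003,0.035]},{"d":[0,0.0003,0.038]},{"d":[0,0.0003,0.041]},{"d":[0,0.0003,0.043]},{"d":[0,0.0003,0.043]}])

```text
clock: 16.4
tool_pos: [0.6055, -0.0037, 0.1123]
tool_rot: [-3.142, 0.0, -3.113]
ft_force: [0.2, 0.1, -0.7]
opening: 0.026
finger_force: 50.2
```

```bash
python3 -c "
from h import *
avg(8)"
```

```text
t 16.8 pos [ 0.6056 -0.0037  0.1125] sd [0.0001 0.     0.0001] F [-0.09  0.15 -0.81] T [ 0.006 -0.002  0.003] yaw -3.1134 open 0.025928805606785316
```

No contact force at 6 mm past the shaft end, so it has gone on cleanly. Lowering to band level (TCP ≈ 0.083).

>>> shift_gripper(segments=[{"d":[0,0,0.005]},{"d":[0,0,0.012]},{"d":[0,0,0.02]},{"d":[0,0,0.026]},{"d":[0,0,0.0295]},{"d":[0,0,0.0295]},{"d":[0,0,0.0295]}])

```text
clock: 17.5
tool_pos: [0.6053, -0.0037, 0.0826]
tool_rot: [3.141, -0.0, -3.113]
ft_force: [0.0, 0.2, -0.5]
opening: 0.0259
finger_force: 50.2
```

```bash
python3 -c "
from h import *
avg(10)
m,i=snap('wrist','w7.png');ms,j=snap('side','s7.png');np.save('w7.npy',m,allow_pickle=True)
z=lambda i,f:cv2.resize(i,None,fx=f,fy=f,interpolation=cv2.INTER_CUBIC)
im=np.zeros((600,800,3),np.uint8);im[:390,:520]=cv2.resize(i[:,:,::-1],(520,390))
im[:208,544:800]=z(j[:,:,::-1][210:262,352:416],4)
im[390:600,:300]=z(i[:,:,::-1][270:340,270:370],3)
a=z(j[:,:,::-1][170:300,270:430],2.3);im[300:599,430:798]=a
cv2.imwrite('pics/m4.png',im)"
```

```text
t 18.0 pos [ 0.6055 -0.0037  0.0829] sd [0.     0.     0.0001] F [-0.18 -0.35 -0.74] T [-0.012  0.    -0.007] yaw -3.1134 open 0.02615678397384898
```

View pics/m4.png

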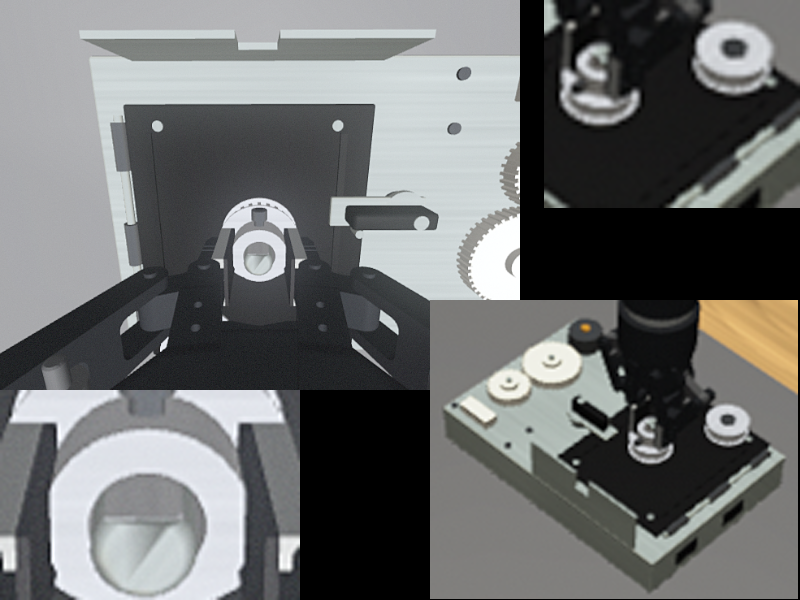

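The screw (259,215) lines up with the notch (257,45). The shaft's flat edge faces the screw inside the bore, and the turnbutton lies over the cover edge. Quick numeric height check with the side view: lowest pulley edge at about y 240.5, columns 356.5–375.5.

Run:
```python
from h import *
ms=robot.camera_model('side');th=np.linspace(0,6.28,200)
for n,c,zs in (('pulley',(.606,-.0037),(.064,.066,.068)),('idler',(.674,-.0407+.001),(.066,))):
    for z in zs:
        q=proj(ms,np.c_[c[0]+.022*np.cos(th),c[1]+.022*np.sin(th),0*th+z]);print(n,z,'cols',q[:,0].min().round(1),q[:,0].max().round(1),'lowest row',q[:,1].max().round(1))
g=robot.grab_frame('side').mean(2)
for c in (365,366,367): print(c,g[228:248,c].round().astype(int))
for c in (398,399,400): print(c,g[222:240,c].round().astype(int))
```

```text
pulley 0.064 cols 356.6 375.6 lowest row 242.2
pulley 0.066 cols 356.6 375.6 lowest row 241.6
pulley 0.068 cols 356.7 375.7 lowest row 241.0
idler 0.066 cols 388.1 406.9 lowest row 235.2
365 [208 196 110 101 102 128 189 218 194  93 113 170 188  61  19  23  24  24
  25  24]
366 [205 202 119  86  86 112 183 220 192  93 117 178 191  60  18  23  24  23
  25  24]
367 [129 130  74  55  61  81 163 224 194  92 110 167 182  50  19  23  23  24
  24  24]
398 [ 63  57 131 216 211 214 195 118  93 132 177  89  17  22  24  24  24  24]
399 [ 65  55 128 218 213 213 194 118  94 125 167 108  16  22  22  24  24  24]
400 [ 65  64 138 218 212 213 197 118  91 140 190 103  16  22  25  24  25  23]
```

Heights agree to within about 1 mm, and the forces are near zero. Handing in.

```bash
python3 -c "
from station import robot
print(robot.close_job())"
```

```text
the job is handed in; nothing more can be done
None
```

The job is handed in at about 18 s on the robot clock: the turnbutton is against its stop over the cover edge, the shaft flat faces the notch, and the gripper holds the pulley on the shaft, hub up, screw pointing at the notch and band level with the idler to within about 1 mm.

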